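Put the mixed-up specimen containers back on their own display bases

ROBOT

A 6-joint arm with a two-finger parallel gripper is mounted at the origin on the work surface. World frame = base frame: x ahead of the robot, y to its left, z up, the work surface at z = 0. Lengths are in mm, angles in rad, forces in N, time in s.
With the tool pointing down it reaches from about 275 to 725 mm from the base axis. Payload 5.6 kg.
Tool frame: the origin (TCP) lies on the centre line of the jaws, within the pads' length; the fingertips stand ctrl.finger_overhang ahead of it and the grasp point (between the pads) is the TCP (ctrl.finger_overhang is the distance from the TCP to the fingertips, in mm); z points along the fingers, x is the direction in which the jaws open and shut, and the axes are right-handed (so a half turn about z gives the same grasp; the last joint's range is limited). The gripper opens to 85 mm and grips with 20 to 120 N. Pads are 22 mm wide; open, the fingers measure 114 mm over their backs; the gripper's body (76 mm by 85 mm) begins 54 mm behind the grasp point. The pads swing forward as they close: fully open they stand 13 mm farther back than shut.
Start: joints at [-0.841, 0.255, 0.108, 0, -1.424, -0.285], TCP at [236.67, -496.468, 250.283] pointing down, gripper open.
Joint ranges: [-2.95, 2.95], [-1.21, 1.97], [-1.09, 1.5], [-2.87, 1.71], [-2.94, -0.07], [-3.05, 3.05]. Speed limits (rad/s): [2.57, 2.57, 3.14, 3.14, 3.14, 3.14].

INTERFACE

Orientations are given as a rotation vector (axis times angle).
In Python, from plant import ctrl gives the robot as it stands. The module is installed in compiled form; this text tells all that it offers.
- The arm moves only by the shell command python3 -m creep 'ROWS'. ROWS is a JSON object of lists of equal length, an entry for each row: "linear": the shift along the tool's x, y, z in cm, a list of three; "dr": the turn, a rotation vector about the tool's x, y, z in rad, a list of three; "fingers": the opening, from 0 (shut) to 1 (fully open). A call has 1 to 12 rows; each row shifts and turns the pose as measured when the row begins, along the tool's axes as they then stand; what a row does not reach is not made up. A row lasts 1/12 s, in which the tool goes at most 41.7 mm and 7.16 degrees, less where a joint would pass 70% of its speed; a pose out of reach is approached as far as the arm can. A call is refused whole if a number of a shift passes 4.17 or a number of a turn 0.125, either way. A call with a gripper value outside its range is refused whole. The fingers move at their own pace and stop on an object; the grip force is fixed at half the most. Time passes only in rows, so rows that do not move let the fingers close. It gives the time, the measured TCP pose, the force and the opening at its end, in the units of the state.
- ctrl.observe(): the state, without advancing time (a new reading comes with each control period).
- ctrl.camera(name): name is "scene" or "top" or "wrist"; returns a dict with "frame" (480x640x3 uint8, red, green, blue), "z_map" (480x640 float32, mm along the optical axis (not along the pixel's ray), 0 where there is no reading), "fx", "fy", "cx", "cy" (pixels), "rvec" (rotation vector, rad) and "tvec" (3), from world to camera coordinates, as OpenCV has them. Camera axes: x right, y down, z forward; pixel columns grow to the right and rows downward; lengths in mm; the calibration is good to about 2 mm. The wrist camera is an equidistant fisheye: a pixel r from the principal point sees the ray r / f radians off the axis. A picture is of the moment at which its call begins.
- ctrl.finish_job(): hands the job in, once; it reports no verdict.
The state is a dict: "t": time; "joint_pos": joint angles; "qvel": joint speeds; "joint_torque": joint torques, N m; "position": TCP position; "orientation": TCP orientation; "ft_force": force on the tool from outside, world axes, zero at the start; "moment": the same for the moment, N m; "gripper_width": finger opening in mm.
Only numpy, scipy, OpenCV 4.12 (cv2) and the standard library are available. Lean on these libraries where they do the work, as an engineer would, in place of code of your own. Each camera call takes 0.05 s, during which the arm holds its last target.

TASK

The three specimen containers on the microscope table were put back on one another's display bases. Put each one on the black base of its own shape (round pot on the round base, square box on the square base, long slide box on the oblong base), upright, centred and squared up with its base; the cork mat is free for parking one meanwhile. Never tip a container over, leave the pocket viewer, dish lid and hand lens where they are, and let go of everything at the end.

Things in the scene. Friction and masses are not known exactly. Their poses are not given: they have to be found in the camera images.
- pot: Closed round specimen pot, white with a grey ribbed screw lid of the same width, with a white disc on top: 52 mm diameter, 55 mm tall, about 90 g. Origin: centre of its underside; z up.
- square_box: Closed square specimen box, white with a grey lid that has a white panel on top: 50 x 50 mm, 50 mm tall, about 100 g. Origin: centre of its underside; x and y run along its sides, z up.
- slide_box: Closed long slide box, white with a grey lid that has a white panel on top: 84 mm long (its x), 34 mm wide (its y), 46 mm tall, about 110 g. Origin: centre of its underside; z up.
- round_base: Display base: flat black disc, 104 mm diameter, 8 mm thick, no rim, fixed to the table. Origin: centre of its underside (its top is 8 mm higher). At the start a container that does not belong there stands on it.
- square_base: Display base: flat black square, 100 x 100 mm, 8 mm thick, no rim, fixed to the table. Origin: centre of its underside; x and y along its sides. At the start a container that does not belong there stands on it.
- oblong_base: Display base: flat black rectangle, 126 mm long (its x), 70 mm wide (its y), 8 mm thick, no rim, fixed to the table. Origin: centre of its underside. At the start a container that does not belong there stands on it.
- mat: Six-sided flat cork mat, 116 mm across flats, 4 mm thick, no rim, fixed to the table; empty at the start, the free spot. Origin: centre of its underside.
- viewer: Bystander: dark metal pocket viewer standing upright, 42 mm diameter at its foot, 36 mm above, 90 mm tall, loose. Origin: centre of its underside.
- dish_lid: Bystander: round pale dish lid lying flat, 77 mm diameter, 7 mm tall, loose. Origin: centre of its underside.
- loupe: Bystander: hand lens lying flat, round 52 mm steel-framed lens centred 45 mm along +x from the origin, black handle reaching 51 mm along -x, 9 mm tall, loose. Origin: on its underside near the middle.
Things that resemble listed ones, but are neither listed nor needed, are in the scene too. Leave any green or purple look-alike of the square_base alone. What is shaped like the pot but green is not meant.

How it is judged (in metres and radians):
At the end, for the whole second after the job is handed in: Pot on the round base, square box on the square base, slide box on the oblong base: each resting on the base's top, at rest, upright within 0.1 rad, centred within 15 mm; both boxes parallel to their bases' sides within 0.26 rad (square box any of four ways, slide box either way round) (horizontal distance between pot and round_base below 0.015 m and z of pot in the frame of round_base between 0.004 and 0.013 m and angle between each of pot, square_box, slide_box's own z axis and vertical below 0.1 rad and linear speed of each of pot, square_box, slide_box below 0.02 m/s and horizontal distance between square_box and square_base below 0.015 m and z of square_box in the frame of square_base between 0.004 and 0.013 m and horizontal distance between slide_box and oblong_base below 0.015 m and z of slide_box in the frame of oblong_base between 0.004 and 0.013 m and (angle between the x axis of square_box and the x axis of square_base, either way round below 0.26 rad or angle between the y axis of square_box and the x axis of square_base, either way round below 0.26 rad) and angle between the x axis of slide_box and the x axis of oblong_base, either way round below 0.26 rad); the robot touches nothing.
It fails at once if a specimen container is tipped over (leans more than 0.7 rad) (angle between any of pot, square_box, slide_box's own z axis and vertical above 0.7 rad).
It fails at once if the viewer, dish lid or hand lens is moved more than 25 mm or the viewer is knocked over (distance of any of viewer, dish_lid, loupe from where it was at the start of the episode above 0.025 m or angle between viewer's own z axis and vertical above 0.7 rad).
It also fails if it takes over 93 s, if anything falls off the work surface, if the arm or the gripper's body presses on something with over 40 N, if the wrist force passes 120 N, or if a joint passes its speed limit or range.

## Working session

There is one attempt and no reset: what is moved stays moved. The work goes in short steps, Python scripts to look and compute and a shell command to move; the robot and the scene stay as the last step left them, time stands still between calls to the robot, and variables do not carry over. Pictures are saved under pics/ and viewed, and the job is handed in when it is done.

```bash
mkdir -p pics
python3 - <<'E'
from plant import ctrl
import cv2
s=ctrl.observe(); print(s, ctrl.finger_overhang)
for n in ("scene","top","wrist"):
    c=ctrl.camera(n); cv2.imwrite(f"pics/{n}0.png",c["frame"][:,:,::-1]); print(n,c["fx"],c["fy"],c["cx"],c["cy"],c["rvec"],c["tvec"])
E
```

```text
{'t': 0.0, 'joint_pos': array([-8.41373849e-01,  2.55748602e-01,  1.07005974e-01, -4.98808827e-04,
       -1.42388661e+00, -2.84575613e-01]), 'qvel': array([-0.00043681, -0.0013538 ,  0.00089836,  0.00071886, -0.00065942,
       -0.00131473]), 'joint_torque': array([-1.44799069e-03, -3.86635280e+01,  2.37936956e+01,  5.36487803e+00,
       -6.16069359e-03, -1.53626424e-06]), 'position': array([ 236.52887217, -496.03478403,  249.39180444]), 'orientation': array([-1.67591033e+00, -2.65531694e+00, -1.53558031e-03]), 'ft_force': array([-0.44154879,  0.84080726, -0.69160499]), 'moment': array([-0.0151332 ,  0.0135205 ,  0.04701109]), 'gripper_width': 85.36587822766462} 19.0
scene 569.0786404921431 569.0786404921431 318.87035547642137 240.5012757260972 [ 0.93450702  2.5682587  -0.98864108] [ 410.32212706 -184.96879911 1379.80394892]
top 449.8220538314869 449.8220538314869 320.293836540418 243.0971226120716 [ 2.14469153 -2.09372729  0.20063462] [-58.90589756 513.1257231  892.52821189]
wrist 371.64829954431775 371.64829954431775 320.4864274081416 239.54748548104493 [-1.57061799 -2.48510008 -0.41359837] [549.03498867 -42.88340079 380.43743346]
```

View pics/top0.png

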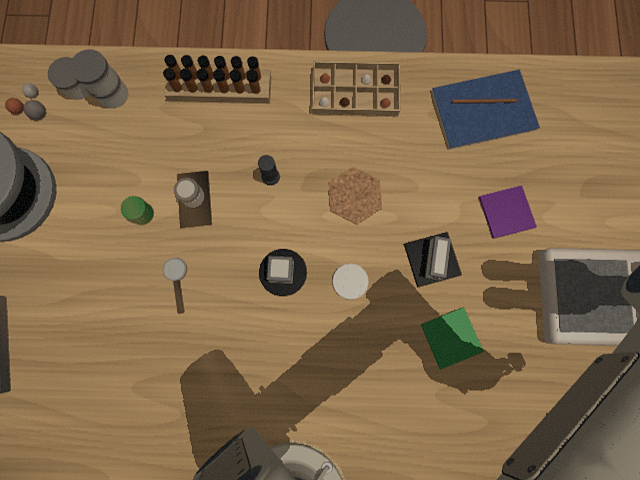

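View pics/scene0.png

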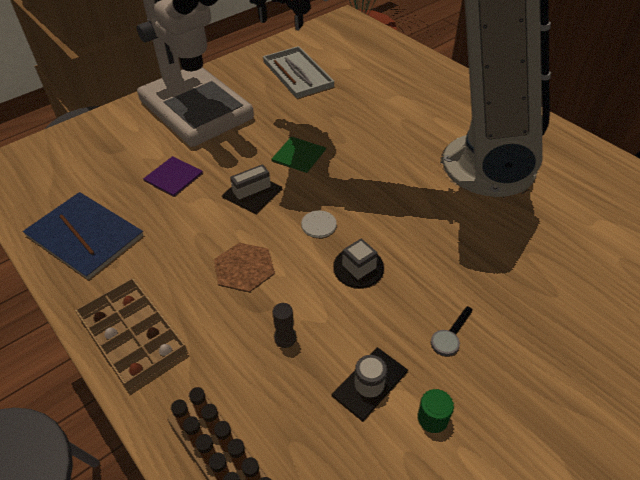

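View pics/wrist0.png

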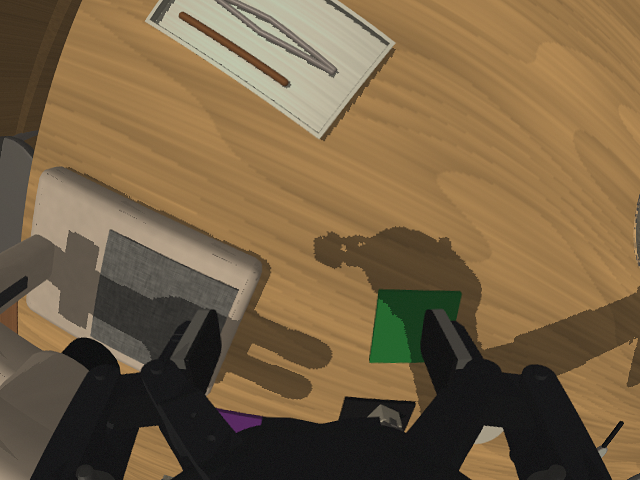

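The top view shows the black round base at (283,272) holding the square box. The black oblong base at (195,199) holds the pot, and the black square base at (432,259) holds the slide box. The mat is at (355,195), viewer at (268,170), dish lid at (350,281) and loupe at (176,285). The look-alikes are the green square (452,338), the purple square (508,211) and the green pot (137,209). I'm leaving all three alone, because only the black square at (432,259) fits the description.

```bash
cat > h.py <<'E'
from plant import ctrl
import cv2, numpy as np
def cam(n):
    c=ctrl.camera(n); R=cv2.Rodrigues(np.array(c["rvec"],float))[0]; t=np.array(c["tvec"],float)
    return c,R,t
def ray(c,R,t,uv,z):
    uv=np.atleast_2d(uv).astype(float)
    d=np.c_[(uv[:,0]-c["cx"])/c["fx"],(uv[:,1]-c["cy"])/c["fy"],np.ones(len(uv))]@R
    o=-R.T@t
    return o+d*((z-o[2])/d[:,2])[:,None]
def world(c,R,t):
    v,u=np.mgrid[:480,:640]; Z=c["z_map"].astype(float)
    P=np.stack([(u-c["cx"])/c["fx"]*Z,(v-c["cy"])/c["fy"]*Z,Z],-1)-t
    return P@R
def rect(P):
    (cx,cy),(w,h),a=cv2.minAreaRect(P[:,:2].astype(np.float32))
    if w<h: w,h,a=h,w,a+90
    a=(a+90)%180-90
    return f"c=({cx:.1f},{cy:.1f}) {w:.1f}x{h:.1f} ang={np.radians(a):.3f}rad"
E
python3 - <<'E'
from h import *
c,R,t=cam("top"); f=c["frame"]; W=world(c,R,t)
hsv=cv2.cvtColor(f,cv2.COLOR_RGB2HSV)
def blob(mask,seed,r=45):
    m=np.zeros((480,640),np.uint8); cv2.circle(m,seed,r,1,-1)
    m&=mask.astype(np.uint8)
    n,l,st,ce=cv2.connectedComponentsWithStats(m)
    k=1+np.argmax(st[1:,4]); return l==k
# black bases : low height, dark
dark=(f.max(2)<45)
for n,s,h in [("round",(283,272),8),("square",(432,259),8),("oblong",(195,199),8)]:
    m=blob(dark,s); cs=max(cv2.findContours(m.astype(np.uint8),0,1)[0],key=len)[:,0]
    hull=cv2.convexHull(cs)[:,0]
    P=ray(c,R,t,hull,h); print(n,m.sum(),rect(P),"circ",cv2.minEnclosingCircle(P[:,:2].astype(np.float32)))
# tops by height
for n,s,h in [("sqbox",(281,268),58),("slide",(437,257),54),("pot",(187,190),63),("viewer",(268,165),90),("greenpot",(137,209),55)]:
    m=blob(W[:,:,2]>h-8,s,30); v,u=np.nonzero(m)
    zz=np.median(W[m][:,2]); P=ray(c,R,t,np.c_[u,v],h); print(n,m.sum(),"z",zz,rect(P), "px",u.mean(),v.mean())
m=blob((hsv[:,:,0]<12)&(hsv[:,:,1]>80),(355,195),32);v,u=np.nonzero(m);print("mat",m.sum(),rect(ray(c,R,t,np.c_[u,v],4)))
for n,s,r in [("lid",(350,281),22),("loupe",(176,285),32)]:
    m=blob((hsv[:,:,1]<60),s,r);v,u=np.nonzero(m);print(n,m.sum(),rect(ray(c,R,t,np.c_[u,v],7)))
cv2.imwrite("pics/crop1.png",cv2.resize(f[140:310,120:480,::-1],(792,374),interpolation=3))
E
```

```text
round 1010 c=(457.3,34.9) 100.1x99.5 ang=0.031rad circ ((456.9935302734375, 34.6100959777832), 51.24469757080078)
square 563 c=(489.6,-275.1) 98.0x69.6 ang=0.285rad circ ((488.9151611328125, -275.759033203125), 58.696434020996094)
oblong 117 c=(653.6,213.0) 67.9x22.6 ang=0.456rad circ ((649.00732421875, 222.36663818359375), 33.97786331176758)
sqbox 601 z 58.113945133907684 c=(458.4,35.8) 52.2x50.2 ang=-0.035rad px 279.5457570715474 268.5990016638935
slide 682 z 54.24902802915967 c=(490.1,-294.5) 84.5x35.7 ang=-0.152rad px 439.9530791788856 257.28739002932554
pot 488 z 63.01352466887797 c=(620.4,239.7) 53.6x51.5 ang=1.112rad px 186.04918032786884 189.66598360655738
viewer 233 z 89.64562556685317 c=(673.0,69.9) 35.3x33.2 ang=0.044rad px 266.10729613733906 163.19742489270385
greenpot 498 z 54.79729632804548 c=(579.5,351.0) 53.4x51.9 ang=1.348rad px 133.18072289156626 208.05020080321285
mat 1 c=(671.0,-157.3) 0.0x0.0 ang=0.000rad
lid 1001 c=(441.3,-112.3) 77.5x73.4 ang=-1.547rad
loupe 432 c=(458.0,268.2) 50.3x48.0 ang=-1.547rad
```

Run:
```python
from h import *
c,R,t=cam("scene"); f=c["frame"]; cv2.imwrite("pics/crop2.png",cv2.resize(f[130:430,180:480,::-1],(600,600),interpolation=3))
```

```text
(no output)
```

View pics/crop1.png

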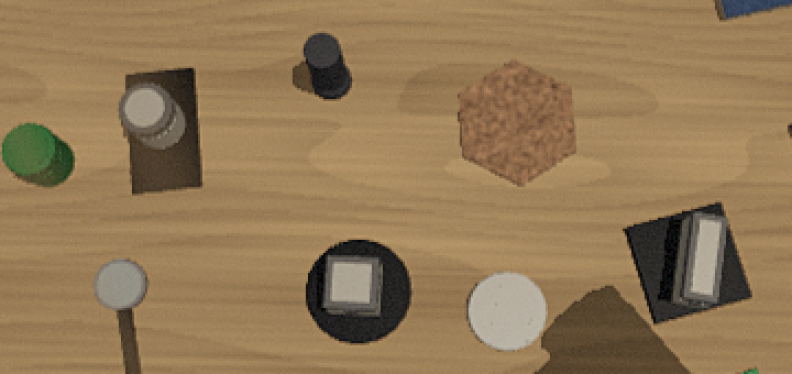

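View pics/crop2.png

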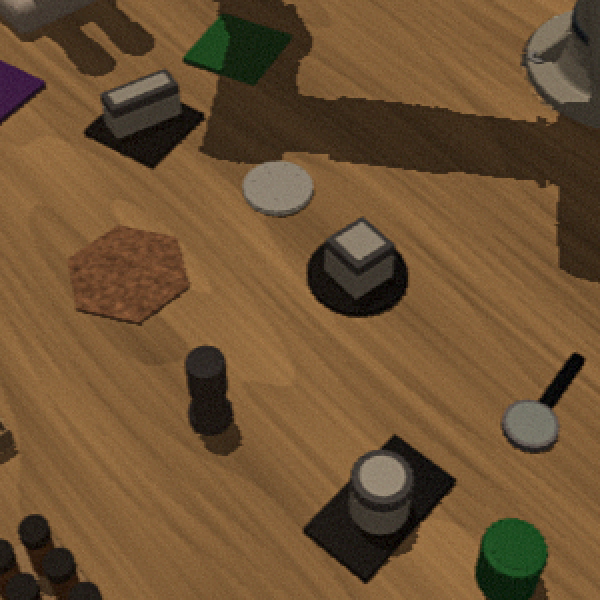

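The crops confirm the layout: the black bases hold the wrong containers, and the green and purple squares and green pot are separate. Next I'll measure the oblong and square bases and the mat more carefully.

Run:
```python
from h import *
for name,seeds in [("top",[("round",(283,272)),("square",(432,259)),("oblong",(195,199)),("mat",(355,195))]),("scene",[("round",(359,265)),("square",(252,190)),("oblong",(370,383)),("mat",(244,267))])]:
    c,R,t=cam(name); f=c["frame"]; W=world(c,R,t); lab=cv2.cvtColor(f,cv2.COLOR_RGB2LAB)
    hsv=cv2.cvtColor(f,cv2.COLOR_RGB2HSV).astype(int)
    print(name)
    for n,s in seeds:
        dist=np.hypot(*(np.mgrid[:480,:640]-np.array(s[::-1])[:,None,None]))
        if n=="mat": m=(hsv[...,0]<11)&(hsv[...,1]>60)&(dist<38); h=4; m=cv2.morphologyEx(m.astype(np.uint8),2+1,np.ones((5,5)))
        else:
            h=8; m=((f.max(2)<75)|(W[...,2]>14)&(f.max(2)-f.min(2)<40))&(dist<48); m=cv2.morphologyEx(m.astype(np.uint8),cv2.MORPH_OPEN,np.ones((3,3)))
        k,l,st,ce=cv2.connectedComponentsWithStats(m)
        j=1+np.argmax(st[1:,4]); mm=(l==j)
        # only low pixels for outline
        if n!="mat": mm&=(W[...,2]<14)
        v,u=np.nonzero(mm); P=ray(c,R,t,np.c_[u,v],h)
        print(n,mm.sum(),"z %.1f"%np.median(W[mm][:,2]),rect(P),"circ",np.round(cv2.minEnclosingCircle(P[:,:2].astype(np.float32))[0],1))
        f[mm]=(255,0,255)
    cv2.imwrite(f"pics/m_{name}.png",f[:,:,::-1])
    for n,s,h in ([("sqbox",(281,268),58),("slide",(437,257),54),("pot",(187,190),63),("viewer",(268,165),90)] if name=="top" else [("sqbox",(359,260),58),("slide",(252,183),54),("pot",(370,370),63),("viewer",(284,312),90)]):
        dist=np.hypot(*(np.mgrid[:480,:640]-np.array(s[::-1])[:,None,None]))
        m=(abs(W[...,2]-h)<4)&(dist<30); v,u=np.nonzero(m); P=ray(c,R,t,np.c_[u,v],h); print(n,m.sum(),rect(P))
```

```text
top
round 1085 z 7.9 c=(457.4,33.9) 101.8x100.0 ang=-1.547rad circ [457.   34.1]
square 1202 z 8.1 c=(493.5,-289.6) 100.7x98.9 ang=-1.281rad circ [ 493.8 -290.1]
oblong 564 z 7.8 c=(617.3,236.5) 125.1x65.3 ang=0.139rad circ [617.8 230.3]Traceback (most recent call last):
  File "<stdin>", line 12, in <module>
    return _wrapfunc(a, 'argmax', axis=axis, out=out, **kwds)
    return bound(*args, **kwds)
ValueError: attempt to get argmax of an empty sequence
```

Run:
```python
from h import *
for name,seeds in [("top",[("round",(283,272)),("square",(432,259)),("oblong",(195,199)),("mat",(355,195))]),("scene",[("round",(359,265)),("square",(252,190)),("oblong",(370,383)),("mat",(244,267))])]:
    c,R,t=cam(name); f=c["frame"].copy(); W=world(c,R,t); lab=cv2.cvtColor(f,cv2.COLOR_RGB2LAB).astype(int)
    print(name)
    for n,s in seeds:
        dist=np.hypot(*(np.mgrid[:480,:640]-np.array(s[::-1])[:,None,None]))
        if n=="mat":
            h=4; m=(lab[...,1]>lab[s[1],s[0],1]-3)&(lab[...,0]<150)&(dist<38); m=(lab[...,1]-(lab[...,2]-128)*.5>128)&(dist<38)
            m=cv2.morphologyEx(m.astype(np.uint8),3,np.ones((5,5)))
        else:
            h=8; m=(((f.max(2)<80)|(W[...,2]>14)&(f.max(2).astype(int)-f.min(2)<40))&(dist<52)).astype(np.uint8)
        k,l,st,ce=cv2.connectedComponentsWithStats(m)
        if k<2: print(n,"none",lab[s[1],s[0]]); continue
        j=1+np.argmax(st[1:,4]); mm=(l==j)
        if n!="mat": mm&=(W[...,2]<14)
        v,u=np.nonzero(mm); P=ray(c,R,t,np.c_[u,v],h)
        print(n,mm.sum(),"z %.1f"%np.median(W[mm][:,2]),rect(P),"circ",np.round(cv2.minEnclosingCircle(P[:,:2].astype(np.float32))[0],1))
        f[mm]=(255,0,255)
    cv2.imwrite(f"pics/m_{name}.png",f[:,:,::-1])
    for n,s,h in ([("sqbox",(281,268),58),("slide",(437,257),54),("pot",(187,190),63),("viewer",(268,165),90)] if name=="top" else [("sqbox",(359,260),58),("slide",(252,183),54),("pot",(370,370),63),("viewer",(284,312),90)]):
        dist=np.hypot(*(np.mgrid[:480,:640]-np.array(s[::-1])[:,None,None]))
        m=(abs(W[...,2]-h)<4)&(dist<30); v,u=np.nonzero(m); P=ray(c,R,t,np.c_[u,v],h); print(n,m.sum(),rect(P))
```

```text
top
round 1092 z 8.0 c=(457.4,33.9) 101.8x100.0 ang=-1.547rad circ [457.   34.2]
square 1237 z 8.0 c=(493.4,-289.3) 101.2x98.9 ang=-1.281rad circ [ 493.4 -289.4]
oblong 988 z 7.7 c=(616.9,238.5) 125.5x69.5 ang=0.135rad circ [616.6 238.5]
mat 1959 z 4.0 c=(634.9,-119.3) 127.3x114.3 ang=-0.968rad circ [ 634.6 -119.9]
sqbox 582 c=(457.8,35.9) 50.0x49.8 ang=1.545rad
slide 641 c=(490.2,-295.4) 83.8x34.6 ang=-0.141rad
pot 451 c=(620.3,240.7) 52.9x50.7 ang=-1.547rad
viewer 222 c=(673.0,69.9) 35.2x33.2 ang=0.044rad
scene
round 887 z 7.4 c=(462.4,41.5) 103.5x103.1 ang=1.185rad circ [454.6  40.6]
square 870 z 7.0 c=(481.6,-288.2) 139.9x105.4 ang=0.266rad circ [ 484.  -285.2]
oblong 1838 z 7.5 c=(619.9,246.8) 128.9x79.5 ang=0.133rad circ [620.4 242.2]
mat 2152 z 3.3 c=(637.8,-116.8) 131.8x115.6 ang=1.123rad circ [ 638.2 -117. ]
sqbox 508 c=(462.8,39.7) 52.4x52.0 ang=1.540rad
slide 382 c=(494.8,-291.3) 83.6x37.2 ang=-0.154rad
pot 700 c=(625.4,244.0) 51.8x51.2 ang=0.871rad
viewer 275 c=(678.5,73.6) 35.7x33.4 ang=0.870rad
```

View pics/m_top.png

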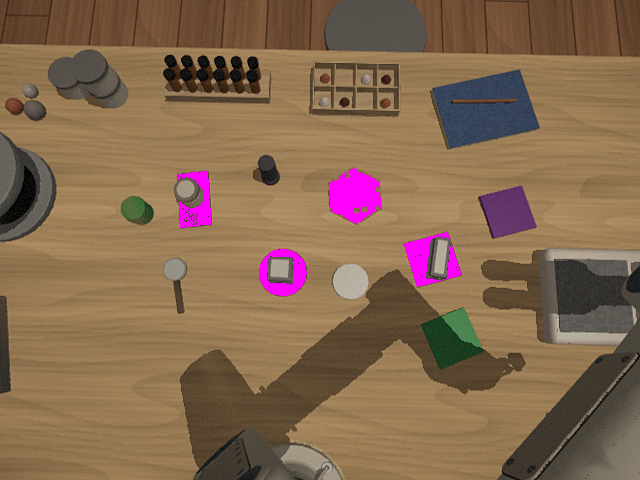

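View pics/m_scene.png

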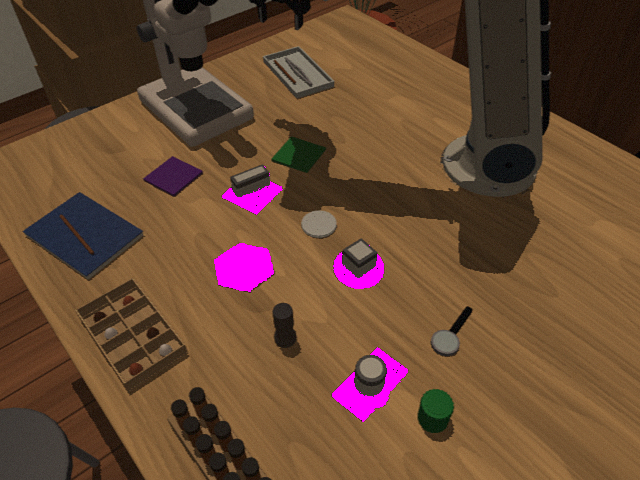

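```bash
cat > g.py <<'E'
import sys,numpy as np
from plant import ctrl
from scipy.spatial.transform import Rotation as Ro
def go(x,y,z,phi):
    s=ctrl.observe(); R=Ro.from_rotvec(s["orientation"]); p=np.array(s["position"])
    T=[]
    for k in (0,np.pi):
        a=phi+k; X=np.array([np.cos(a),np.sin(a),0]); Z=np.array([0,0,-1.]); Y=np.cross(Z,X)
        T.append((R.inv()*Ro.from_matrix(np.c_[X,Y,Z])).as_rotvec())
    dr=min(T,key=np.linalg.norm); d=R.inv().apply(np.array([x,y,z])-p)/10
    M=R.as_matrix()
    print("t %.2f pos %s phi %.3f q6 %.2f w %.1f F %s"%(s["t"],np.round(p,1),np.arctan2(M[1,0],M[0,0]),s["joint_pos"][5],s["gripper_width"],np.round(s["ft_force"],1)))
    print("shift cm",np.round(d,2),"dr",np.round(dr,3),"minrows %.1f"%max(np.linalg.norm(d)/4.17,np.linalg.norm(dr)/.125))
if __name__=="__main__": go(*map(float,sys.argv[1:5]))
E
python3 g.py 492.7 -293.2 150 -1.716
```

```text
t 0.40 pos [ 236.6 -496.4  250.2] phi 2.016 q6 -0.28 w 85.4 F [-0.1  0.6  1.2]
shift cm [ 7.32 31.86 10.02] dr [-0.   -0.    0.59] minrows 8.2
```

```bash
python3 -m creep '{"linear":[[0.73,3.2,0.9],[0.73,3.2,0.9],[0.73,3.2,0.9],[0.73,3.2,0.9],[0.73,3.2,0.9],[0.73,3.2,0.9],[0.73,3.2,0.9],[0.73,3.2,0.9],[0.73,3.2,0.9],[0.73,3.2,0.9]],"dr":[[0,0,0],[0,0,0],[0,0,0],[0,0,0],[0,0,0],[0,0,0],[0,0,0],[0,0,0],[0,0,0],[0,0,0]],"fingers":[1,1,1,1,1,1,1,1,1,1]}'; python3 g.py 492.7 -293.2 150 -1.716
```

```text
t: 1.23
position: [501.7, -289.8, 159.3]
orientation: [1.687, 2.642, -0.005]
ft_force: [-0.2, 0.2, 0.7]
gripper_width: 85.4
t 1.23 pos [ 501.7 -289.8  159.3] phi 2.005 q6 -0.89 w 85.4 F [-0.2  0.2  0.7]
shift cm [ 0.08 -0.96  0.93] dr [0.003 0.007 0.579] minrows 4.6
```

```bash
python3 -m creep '{"linear":[[0,0,1],[0,0,1],[0,0,1],[0,0,1],[0,0,1],[0,0,0]],"dr":[[0,0,0.115],[0,0,0.115],[0,0,0.115],[0,0,0.115],[0,0,0.115],[0,0,0]],"fingers":[1,1,1,1,1,1]}'; python3 g.py 492.7 -293.2 40 -1.716
```

```text
t: 1.73
position: [507.6, -283.4, 103.8]
orientation: [2.387, 2.037, -0.002]
ft_force: [0.3, 0.0, -1.0]
gripper_width: 85.5
t 1.73 pos [ 507.6 -283.4  103.8] phi 1.413 q6 -1.49 w 85.5 F [ 0.3  0.  -1. ]
shift cm [-1.18 -1.33  6.38] dr [ 0.002  0.004 -0.013] minrows 1.6
```

Now I'll check the alignment from above with the wrist camera, after correcting in xy.

```bash
python3 -m creep '{"linear":[[-0.6,-0.7,0],[-0.55,-0.6,0],[0,0,0]],"dr":[[0,0,0],[0,0,-0.01],[0,0,0]],"fingers":[1,1,1]}'; python3 g.py 492.7 -293.2 40 -1.716
python3 - <<'E'
from h import *
c=ctrl.camera("wrist"); cv2.imwrite("pics/w1.png",c["frame"][:,:,::-1])
E
```

```text
t: 1.98
position: [492.0, -293.6, 104.5]
orientation: [2.365, 2.061, -0.003]
ft_force: [0.0, 0.0, 0.1]
gripper_width: 85.6
t 1.98 pos [ 492.  -293.6  104.5] phi 1.434 q6 -1.45 w 85.6 F [0.  0.  0.1]
shift cm [0.08 0.05 6.45] dr [0.002 0.004 0.008] minrows 1.5
```

View pics/w1.png

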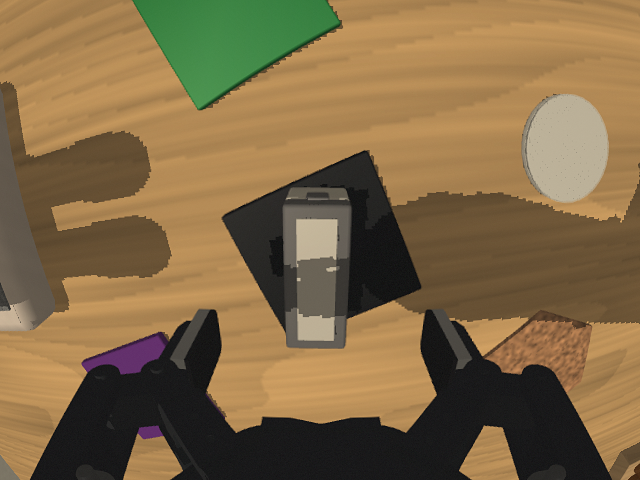

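The wrist view shows the box centred between the pads (box columns 284–350, pads 215–425) and aligned with them. I'll descend.

```bash
python3 -m creep '{"linear":[[0,0,1.6],[0,0,1.6],[0,0,1.6],[0,0,1.5],[0,0,0]],"dr":[[0,0,0],[0,0,0],[0,0,0],[0,0,0],[0,0,0]],"fingers":[1,1,1,1,1]}'; python3 g.py 492.7 -293.2 40 -1.716
```

```text
t: 2.45
position: [495.1, -296.5, 45.2]
orientation: [2.352, 2.06, 0.006]
ft_force: [-0.7, 0.2, -0.3]
gripper_width: 85.1
t 2.45 pos [ 495.1 -296.5   45.2] phi 1.438 q6 -1.44 w 85.1 F [-0.7  0.2 -0.3]
shift cm [ 0.3  -0.29  0.51] dr [0.014 0.007 0.013] minrows 0.2
```

```bash
python3 -m creep '{"linear":[[0.3,-0.2,0.5],[0,0,0],[0,0,0],[0,0,0],[0,0,0],[0,0,0],[0,0,0],[0,0,0]],"dr":[[0.013,0.006,0.012],[0,0,0],[0,0,0],[0,0,0],[0,0,0],[0,0,0],[0,0,0],[0,0,0]],"fingers":[1,0,0,0,0,0,0,0]}'; python3 g.py 492.7 -293.2 40 -1.716
```

```text
t: 3.12
position: [496.4, -294.6, 45.5]
orientation: [2.368, 2.053, 0.005]
ft_force: [0.4, -0.2, -0.2]
gripper_width: 33.4
t 3.12 pos [ 496.4 -294.6   45.5] phi 1.428 q6 -1.45 w 33.4 F [ 0.4 -0.2 -0.2]
shift cm [ 0.08 -0.39  0.54] dr [0.008 0.003 0.003] minrows 0.2
```

```bash
python3 -m creep '{"linear":[[0,0,-2],[0,0,-2],[0,0,-2]],"dr":[[0.008,0,0],[0,0,0],[0,0,0]],"fingers":[0,0,0]}'; python3 g.py 640.5 -117.5 110 -1.716
```

```text
t: 3.37
position: [492.3, -292.6, 101.6]
orientation: [-2.367, -2.05, 0.012]
ft_force: [0.7, -1.3, -0.4]
gripper_width: 32.9
t 3.37 pos [ 492.3 -292.6  101.6] phi 1.427 q6 -1.45 w 32.9 F [ 0.7 -1.3 -0.4]
shift cm [19.45 12.15 -0.97] dr [-0.012 -0.001  0.002] minrows 5.5
```

```bash
python3 -m creep '{"linear":[[2.8,1.75,-0.2],[2.8,1.75,-0.2],[2.8,1.75,-0.1],[2.8,1.75,0],[2.8,1.75,0],[2.8,1.75,0],[2,1.2,0],[0,0,0]],"dr":[[0,0,0],[0,0,0],[0,0,0],[0,0,0],[0,0,0],[0,0,0],[0,0,0],[0,0,0]],"fingers":[0,0,0,0,0,0,0,0]}'; python3 g.py 640.5 -117.5 48 -1.716
```

```text
t: 4.03
position: [641.9, -117.6, 110.9]
orientation: [-2.377, -2.048, 0.004]
ft_force: [-1.2, -0.9, -0.8]
gripper_width: 33.1
t 4.03 pos [ 641.9 -117.6  110.9] phi 1.422 q6 -1.78 w 33.1 F [-1.2 -0.9 -0.8]
shift cm [-0.02 -0.11  6.29] dr [-0.005 -0.    -0.003] minrows 1.5
```

```bash
python3 -m creep '{"linear":[[0,0,1.5],[0,0,1.5],[0,0,1.5],[0,0,1.2],[0,0,0.4],[0,0,0]],"dr":[[0,0,0],[0,0,0],[0,0,0],[0,0,0],[0,0,0],[0,0,0]],"fingers":[0,0,0,0,0,0]}'; python3 g.py 640.5 -117.5 42 -1.716
```

```text
t: 4.53
position: [641.8, -115.2, 46.3]
orientation: [-2.372, -2.052, 0.006]
ft_force: [-0.0, -0.2, -1.1]
gripper_width: 33.1
t 4.53 pos [ 641.8 -115.2   46.3] phi 1.426 q6 -1.77 w 33.1 F [-0.  -0.2 -1.1]
shift cm [-0.24 -0.09  0.44] dr [-0.006 -0.001  0.001] minrows 0.1
```

```bash
python3 -m creep '{"linear":[[-0.2,0,0.3],[0,0,0.2],[0,0,0.2]],"dr":[[-0.005,0,0],[0,0,0],[0,0,0]],"fingers":[0,0,0]}'; python3 g.py 640.5 -117.5 42 -1.716
```

```text
t: 4.78
position: [642.0, -118.1, 40.5]
orientation: [2.376, 2.055, 0.002]
ft_force: [-0.9, -0.3, 1.0]
gripper_width: 32.9
t 4.78 pos [ 642.  -118.1   40.5] phi 1.426 q6 -1.77 w 32.9 F [-0.9 -0.3  1. ]
shift cm [ 0.04 -0.16 -0.15] dr [ 0.001 -0.001  0.001] minrows 0.1
```

```bash
python3 -m creep '{"linear":[[0,0,0.1],[0,0,0],[0,0,0],[0,0,0],[0,0,0],[0,0,0],[0,0,-2],[0,0,-2],[0,0,-2],[0,0,-1.5]],"dr":[[0,0,0],[0,0,0],[0,0,0],[0,0,0],[0,0,0],[0,0,0],[0,0,0],[0,0,0],[0,0,0],[0,0,-0.1]],"fingers":[0,1,1,1,1,1,1,1,1,1]}'; python3 g.py 460.3 37.8 115 -1.60
```

```text
t: 5.62
position: [640.5, -118.3, 115.1]
orientation: [-2.269, -2.169, 0.003]
ft_force: [0.2, -0.2, 0.7]
gripper_width: 85.3
t 5.62 pos [ 640.5 -118.3  115.1] phi 1.525 q6 -1.67 w 85.3 F [ 0.2 -0.2  0.7]
shift cm [ 14.78 -18.71   0.08] dr [-0.003 -0.    -0.016] minrows 5.7
```

```bash
python3 -m creep '{"linear":[[2.1,-2.65,0],[2.1,-2.65,0],[2.1,-2.65,0],[2.1,-2.65,0],[2.1,-2.65,0],[2.1,-2.65,0],[1.8,-2.3,0],[0,0,0]],"dr":[[0,0,0],[0,0,0],[0,0,0],[0,0,0],[0,0,0],[0,0,0],[0,0,-0.015],[0,0,0]],"fingers":[1,1,1,1,1,1,1,1]}'; python3 g.py 460.3 37.8 115 -1.60
python3 - <<'E'
from h import *
c=ctrl.camera("wrist"); cv2.imwrite("pics/w2.png",c["frame"][:,:,::-1])
E
```

```text
t: 6.28
position: [461.2, 36.2, 118.3]
orientation: [2.248, 2.186, 0.011]
ft_force: [0.2, 0.0, -0.9]
gripper_width: 85.3
t 6.28 pos [461.2  36.2 118.3] phi 1.543 q6 -2.02 w 85.3 F [ 0.2  0.  -0.9]
shift cm [ 0.16 -0.1   0.33] dr [ 0.009 -0.001  0.002] minrows 0.1
```

View pics/w2.png

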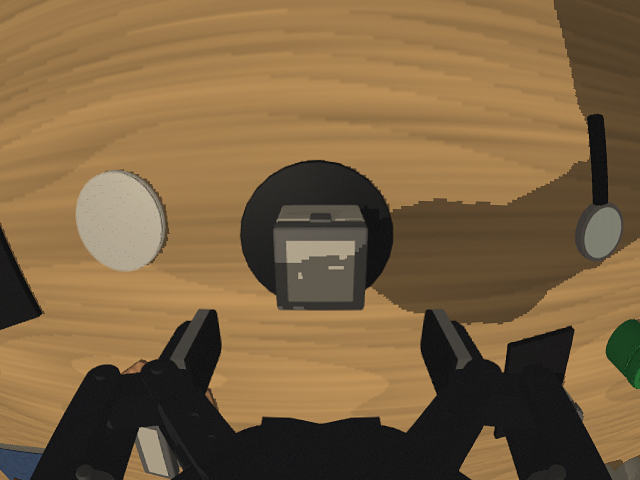

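The square box is centred between the pads (columns 275–367) and parallel to them. I'll descend and grip.

```bash
python3 -m creep '{"linear":[[0.1,-0.1,1.7],[0,0,1.7],[0,0,1.7],[0,0,1.7],[0,0,0.9],[0,0,0.3]],"dr":[[0.009,0,0],[0,0,0],[0,0,0],[0,0,0],[0,0,0],[0,0,0]],"fingers":[1,1,1,1,1,1]}'; python3 g.py 460.3 37.8 42 -1.60
```

```text
t: 6.83
position: [468.2, 36.8, 39.1]
orientation: [2.245, 2.188, 0.016]
ft_force: [-0.9, -0.7, -0.3]
gripper_width: 85.6
t 6.83 pos [468.2  36.8  39.1] phi 1.545 q6 -2.01 w 85.6 F [-0.9 -0.7 -0.3]
shift cm [ 0.08 -0.79 -0.3 ] dr [ 0.012 -0.003  0.003] minrows 0.2
```

```bash
python3 -m creep '{"linear":[[0.1,-0.7,-0.1],[0,-0.2,0],[0,0,0],[0,0,0],[0,0,0],[0,0,0],[0,0,0],[0,0,0]],"dr":[[0.012,0,0],[0,0,0],[0,0,0],[0,0,0],[0,0,0],[0,0,0],[0,0,0],[0,0,0]],"fingers":[1,1,0,0,0,0,0,0]}'; python3 g.py 460.3 37.8 42 -1.60
```

```text
t: 7.5
position: [461.3, 37.8, 42.8]
orientation: [-2.251, -2.191, -0.008]
ft_force: [0.0, -1.2, -0.9]
gripper_width: 49.3
t 7.50 pos [461.3  37.8  42.8] phi 1.544 q6 -2.02 w 49.3 F [ 0.  -1.2 -0.9]
shift cm [-0.01 -0.1   0.08] dr [ 0.003 -0.004  0.002] minrows 0.0
```

```bash
python3 -m creep '{"linear":[[0,0,-2],[0,0,-2],[0,0,-2],[0,0,-1],[0,0,-0.5],[0,0,0]],"dr":[[0,0,0],[0,0,0],[0,0,-0.11],[0,0,-0.11],[0,0,-0.1],[0,0,0]],"fingers":[0,0,0,0,0,0]}'; python3 g.py 496.5 -287.5 115 -1.281
```

```text
t: 8.0
position: [459.2, 37.1, 119.9]
orientation: [-1.855, -2.532, -0.003]
ft_force: [-0.8, 0.7, -0.2]
gripper_width: 49.3
t 8.00 pos [459.2  37.1 119.9] phi 1.877 q6 -1.68 w 49.3 F [-0.8  0.7 -0.2]
shift cm [-32.08  -6.23   0.38] dr [ 0.    -0.003  0.016] minrows 7.8
```

```bash
python3 -m creep '{"linear":[[-3.2,-0.62,0],[-3.2,-0.62,0],[-3.2,-0.62,0],[-3.2,-0.62,0],[-3.2,-0.62,0],[-3.2,-0.62,0],[-3.2,-0.62,0],[-3.2,-0.62,0],[-3.2,-0.62,0],[-2.3,-0.4,0],[0,0,0]],"dr":[[0,0,0],[0,0,0],[0,0,0],[0,0,0],[0,0,0],[0,0,0],[0,0,0],[0,0,0],[0,0,0],[0,0,0.015],[0,0,0]],"fingers":[0,0,0,0,0,0,0,0,0,0,0]}'; python3 g.py 496.5 -287.5 48 -1.281
```

```text
t: 8.92
position: [490.9, -289.6, 111.0]
orientation: [-1.909, -2.481, -0.002]
ft_force: [-0.5, -0.3, -1.1]
gripper_width: 49.4
t 8.92 pos [ 490.9 -289.6  111. ] phi 1.830 q6 -1.05 w 49.4 F [-0.5 -0.3 -1.1]
shift cm [-0.    0.63  6.3 ] dr [-0.005 -0.009 -0.031] minrows 1.5
```

```bash
python3 -m creep '{"linear":[[0,0.5,1.3],[0,0.1,1.4],[0,0,1.4],[0,0,1.3],[0,0,0.5],[0,0,0]],"dr":[[0,-0.009,-0.03],[0,0,0],[0,0,0],[0,0,0],[0,0,0],[0,0,0]],"fingers":[0,0,0,0,0,0]}'; python3 g.py 496.5 -287.5 43 -1.281;python3 - <<'E'
from h import *
c=ctrl.camera("wrist"); cv2.imwrite("pics/w3.png",c["frame"][:,:,::-1])
E
```

```text
t: 9.42
position: [494.0, -288.8, 44.9]
orientation: [-1.9, -2.49, 0.008]
ft_force: [-0.1, -0.4, -0.8]
gripper_width: 49.4
t 9.42 pos [ 494.  -288.8   44.9] phi 1.838 q6 -1.05 w 49.4 F [-0.1 -0.4 -0.8]
shift cm [0.06 0.28 0.19] dr [-0.01  -0.004 -0.023] minrows 0.2
```

View pics/w3.png

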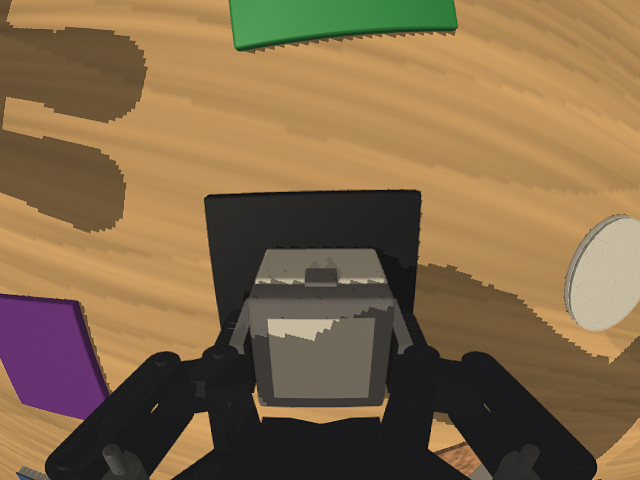

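The box sits over the base in the wrist view: the base's far edge spans columns 205–421 and the box is centred near 320. I'll make a small correction and lower it.

```bash
python3 -m creep '{"linear":[[-0.1,0.25,0],[0,0.05,0.15],[0,0,0.2],[0,0,0.1]],"dr":[[-0.01,0,-0.022],[0,0,0],[0,0,0],[0,0,0]],"fingers":[0,0,0,0]}'; python3 g.py 496.5 -287.5 43 -1.281
```

```text
t: 9.8
position: [498.7, -288.9, 42.9]
orientation: [1.88, 2.517, 0.006]
ft_force: [0.5, 0.2, -0.8]
gripper_width: 49.1
t 9.80 pos [ 498.7 -288.9   42.9] phi 1.858 q6 -1.03 w 49.1 F [ 0.5  0.2 -0.8]
shift cm [ 0.19 -0.17 -0.01] dr [ 0.003 -0.002 -0.002] minrows 0.1
```

```bash
python3 -m creep '{"linear":[[0,-0.2,0.1],[0,0,0.1],[0,0,0],[0,0,0],[0,0,0],[0,0,0],[0,0,0],[0,0,-2],[0,0,-2],[0,0,-2],[0,0,-2]],"dr":[[0,0,0],[0,0,0],[0,0,0],[0,0,0],[0,0,0],[0,0,0],[0,0,0],[0,0,0],[0,0,0],[0,0,0],[0,0,0]],"fingers":[0,0,1,1,1,1,1,1,1,1,1]}'; python3 g.py 622.8 242.4 125 -1.281
python3 - <<'E'
from h import *
c=ctrl.camera("wrist"); cv2.imwrite("pics/w4.png",c["frame"][:,:,::-1])
E
```

```text
t: 10.72
position: [493.8, -288.7, 119.9]
orientation: [-1.878, -2.508, -0.001]
ft_force: [0.4, -0.0, 0.3]
gripper_width: 85.5
t 10.72 pos [ 493.8 -288.7  119.9] phi 1.856 q6 -1.03 w 85.5 F [ 0.4 -0.   0.3]
shift cm [47.34 27.31 -0.3 ] dr [-0.004 -0.007 -0.005] minrows 13.1
```

View pics/w4.png

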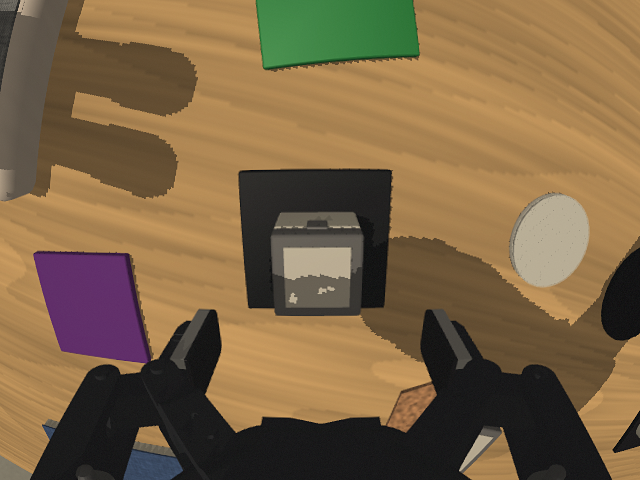

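The square box stands upright on its black base, squared up, with even margins. Next is the pot.

```bash
python3 -m creep '{"linear":[[3.4,1.95,-0.3],[3.4,1.95,-0.2],[3.4,1.95,-0.2],[3.4,1.95,0],[3.4,1.95,0],[3.4,1.95,0],[3.4,1.95,0],[3.4,1.95,0],[3.4,1.95,0],[3.4,1.95,0],[3.4,1.95,0],[3.4,1.95,0]],"dr":[[0,0,0],[0,0,0],[0,0,0],[0,0,0],[0,0,0],[0,0,0],[0,0,0],[0,0,0],[0,0,0],[0,0,0],[0,0,0],[0,0,0]],"fingers":[1,1,1,1,1,1,1,1,1,1,1,1]}'; python3 g.py 622.8 242.4 125 -1.281
```

```text
t: 11.77
position: [612.3, 179.7, 136.6]
orientation: [1.893, 2.496, 0.01]
ft_force: [0.8, -0.3, 0.1]
gripper_width: 85.6
t 11.77 pos [612.3 179.7 136.6] phi 1.844 q6 -1.83 w 85.6 F [ 0.8 -0.3  0.1]
shift cm [5.76 2.69 1.17] dr [ 0.01   0.004 -0.017] minrows 1.6
```

```bash
python3 -m creep '{"linear":[[2.5,1.2,0],[2.3,1.1,0],[0.6,0.3,0],[0,0,0]],"dr":[[0,0,0],[0,0,0],[0,0,0],[0,0,0]],"fingers":[1,1,1,1]}'; python3 g.py 622.8 242.4 125 -1.281
python3 - <<'E'
from h import *
c=ctrl.camera("wrist"); cv2.imwrite("pics/w5.png",c["frame"][:,:,::-1])
E
```

```text
t: 12.1
position: [623.3, 250.3, 134.1]
orientation: [1.883, 2.504, 0.01]
ft_force: [0.3, -0.1, 0.4]
gripper_width: 85.6
t 12.10 pos [623.3 250.3 134.1] phi 1.852 q6 -1.91 w 85.6 F [ 0.3 -0.1  0.4]
shift cm [-0.75 -0.27  0.91] dr [ 0.01   0.003 -0.009] minrows 0.3
```

View pics/w5.png

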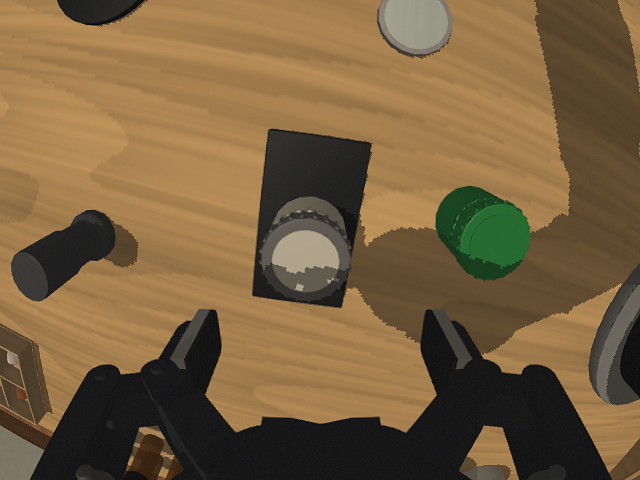

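The white pot's top is at (306,262), about 7 mm left of the pads' centre, which agrees with the computed correction. The green look-alike at (490,235) is clear of the fingers.

```bash
python3 -m creep '{"linear":[[-0.7,-0.25,1],[0,0,2],[0,0,2],[0,0,2],[0,0,1.3],[0,0,0.3],[0,0,0]],"dr":[[0.01,0,0],[0,0,0],[0,0,0],[0,0,0],[0,0,0],[0,0,0],[0,0,0]],"fingers":[1,1,1,1,1,1,1]}'; python3 g.py 622.8 242.4 42 -1.281
```

```text
t: 12.73
position: [622.0, 228.9, 43.3]
orientation: [1.901, 2.501, -0.008]
ft_force: [-0.6, 0.3, -0.1]
gripper_width: 85.7
t 12.73 pos [622.  228.9  43.3] phi 1.842 q6 -1.89 w 85.7 F [-0.6  0.3 -0.1]
shift cm [1.28 0.44 0.12] dr [-0.004  0.003 -0.019] minrows 0.3
```

```bash
python3 -m creep '{"linear":[[0.9,0.3,0.1],[0.3,0.1,0],[0,0,0]],"dr":[[0,0,0],[0,0,0],[0,0,0]],"fingers":[1,1,1]}'; python3 g.py 622.8 242.4 42 -1.281
```

```text
t: 12.98
position: [623.6, 239.8, 43.8]
orientation: [1.904, 2.497, -0.006]
ft_force: [0.1, 0.4, 0.4]
gripper_width: 85.4
t 12.98 pos [623.6 239.8  43.8] phi 1.839 q6 -1.91 w 85.4 F [0.1 0.4 0.4]
shift cm [ 0.27 -0.    0.18] dr [-0.003  0.003 -0.022] minrows 0.2
```

```bash
python3 -m creep '{"linear":[[0.2,0,0.1],[0,0,0],[0,0,0],[0,0,0],[0,0,0],[0,0,0],[0,0,0]],"dr":[[0,0,0],[0,0,0],[0,0,0],[0,0,0],[0,0,0],[0,0,0],[0,0,0]],"fingers":[1,0,0,0,0,0,0]}'; python3 g.py 622.8 242.4 42 -1.281
```

```text
t: 13.57
position: [624.4, 243.5, 46.2]
orientation: [1.901, 2.497, 0.002]
ft_force: [-1.1, -0.4, -1.0]
gripper_width: 50.7
t 13.57 pos [624.4 243.5  46.2] phi 1.840 q6 -1.91 w 50.7 F [-1.1 -0.4 -1. ]
shift cm [-0.06 -0.18  0.41] dr [ 0.003  0.002 -0.02 ] minrows 0.2
```

```bash
python3 -m creep '{"linear":[[0,0,-2],[0,0,-2],[0,0,-2],[0,0,-1.5],[0,0,0]],"dr":[[0,0,0],[0,0,0],[0,0,0],[0,0,0],[0,0,0]],"fingers":[0,0,0,0,0]}'; python3 g.py 461 36 125 -1.36
```

```text
t: 13.98
position: [621.9, 242.3, 120.1]
orientation: [-1.904, -2.499, 0.01]
ft_force: [0.0, -0.7, 0.9]
gripper_width: 50.6
t 13.98 pos [621.9 242.3 120.1] phi 1.839 q6 -1.91 w 50.6 F [ 0.  -0.7  0.9]
shift cm [-15.62 -20.99  -0.32] dr [-0.005  0.004  0.058] minrows 6.3
```

```bash
python3 -m creep '{"linear":[[-1.95,-2.6,0],[-1.95,-2.6,0],[-1.95,-2.6,0],[-1.95,-2.6,0],[-1.95,-2.6,0],[-1.95,-2.6,0],[-1.95,-2.6,0],[-1.95,-2.6,0],[0,0,0]],"dr":[[0,0,0],[0,0,0],[0,0,0],[0,0,0],[0,0,0],[0,0,0],[0,0,0],[0,0,0],[0,0,0]],"fingers":[0,0,0,0,0,0,0,0,0]}'; python3 g.py 461 36 50 -1.36
```

```text
t: 14.73
position: [450.5, 28.7, 111.9]
orientation: [-1.898, -2.493, 0.022]
ft_force: [-0.4, 0.5, -1.7]
gripper_width: 50.5
t 14.73 pos [450.5  28.7 111.9] phi 1.840 q6 -1.71 w 50.5 F [-0.4  0.5 -1.7]
shift cm [0.44 1.31 6.17] dr [-0.016  0.002  0.059] minrows 1.5
```

```bash
python3 -m creep '{"linear":[[0.4,1.1,0.5],[0,0,1.5],[0,0,1.5],[0,0,1.4],[0,0,0.5],[0,0,0]],"dr":[[-0.015,0,0],[0,0,0],[0,0,0],[0,0,0],[0,0,0],[0,0,0]],"fingers":[0,0,0,0,0,0]}'; python3 g.py 461 36 46 -1.36;python3 - <<'E'
from h import *
c=ctrl.camera("wrist"); cv2.imwrite("pics/w6.png",c["frame"][:,:,::-1])
E
```

```text
t: 15.23
position: [456.3, 32.5, 53.7]
orientation: [-1.909, -2.494, 0.003]
ft_force: [0.1, 0.1, -0.4]
gripper_width: 50.6
t 15.23 pos [456.3  32.5  53.7] phi 1.835 q6 -1.72 w 50.6 F [ 0.1  0.1 -0.4]
shift cm [0.21 0.54 0.77] dr [-0.002  0.001  0.054] minrows 0.4
```

View pics/w6.png

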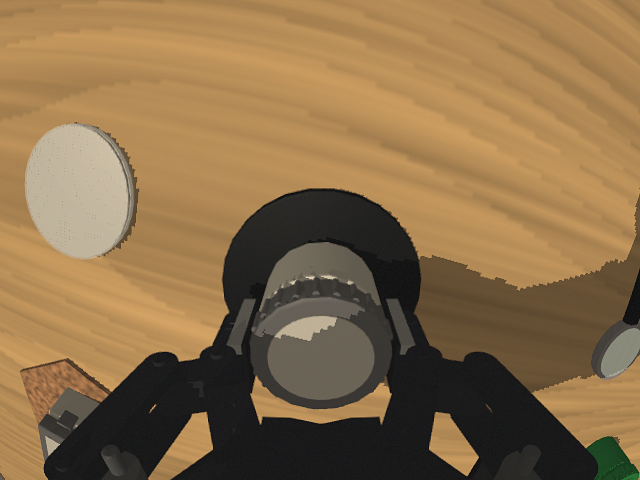

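The pot hangs over the round base laterally centred (base columns 222–420, pot centred near 321). It needs about 5 mm forward, as computed.

```bash
python3 -m creep '{"linear":[[0.2,0.5,0.2],[0,0,0.3],[0,0,0.2],[0,0,0]],"dr":[[0,0,0],[0,0,0],[0,0,0],[0,0,0]],"fingers":[0,0,0,0]}'; python3 g.py 461 36 46 -1.36
```

```text
t: 15.62
position: [462.8, 36.8, 48.3]
orientation: [1.907, 2.494, 0.002]
ft_force: [-0.1, 0.3, -0.3]
gripper_width: 50.8
t 15.62 pos [462.8  36.8  48.3] phi 1.836 q6 -1.73 w 50.8 F [-0.1  0.3 -0.3]
shift cm [-0.03 -0.2   0.23] dr [0.002 0.001 0.054] minrows 0.4
```

```bash
python3 -m creep '{"linear":[[0,-0.15,0.2],[0,0,0.15],[0,0,0.1],[0,0,0]],"dr":[[0,0,0],[0,0,0],[0,0,0],[0,0,0]],"fingers":[0,0,0,0]}'; python3 g.py 461 36 46 -1.36
```

```text
t: 15.95
position: [461.8, 36.7, 46.3]
orientation: [1.905, 2.494, 0.004]
ft_force: [-0.1, -0.2, -1.3]
gripper_width: 50.7
t 15.95 pos [461.8  36.7  46.3] phi 1.837 q6 -1.73 w 50.7 F [-0.1 -0.2 -1.3]
shift cm [-0.05 -0.09  0.03] dr [0.004 0.001 0.055] minrows 0.4
```

```bash
python3 -m creep '{"linear":[[0,0,0.1],[0,0,0],[0,0,0],[0,0,0],[0,0,0],[0,0,0],[0,0,-2],[0,0,-2],[0,0,-2],[0,0,-1.5],[0,0,-0.3],[0,0,0]],"dr":[[0,0,0],[0,0,0],[0,0,0],[0,0,0],[0,0,0],[0,0,0],[0,0,0],[0,0,0],[0,0,0.1],[0,0,0.1],[0,0,0.1],[0,0,0.11]],"fingers":[0,1,1,1,1,1,1,1,1,1,1,1]}'; python3 g.py 638.5 -117.5 120 -1.716
```

```text
t: 16.95
position: [460.7, 36.1, 125.7]
orientation: [2.389, 2.038, 0.001]
ft_force: [-0.0, -0.2, -1.0]
gripper_width: 85.5
t 16.95 pos [460.7  36.1 125.7] phi 1.412 q6 -2.15 w 85.5 F [-0.  -0.2 -1. ]
shift cm [-12.36  19.98   0.62] dr [ 0.002  0.001 -0.013] minrows 5.6
```

Run:
```python
from h import *
c,R,t=cam("top"); cv2.imwrite("pics/t2.png",c["frame"][:,:,::-1])
c,R,t=cam("scene"); cv2.imwrite("pics/s2.png",c["frame"][:,:,::-1])
```

```text
(no output)
```

View pics/s2.png

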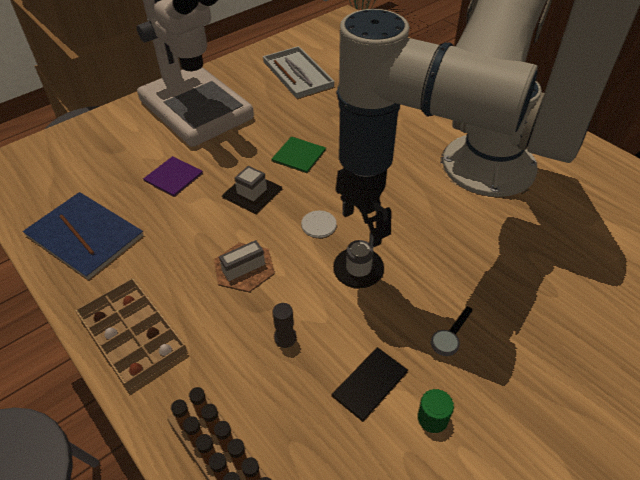

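View pics/t2.png

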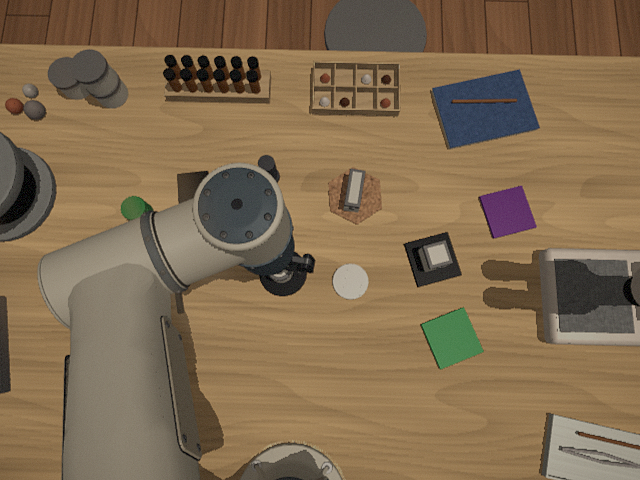

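Both views show the pot on the round base, the square box on the square base, and the slide box parked on the mat (scene (243,265), top (355,190)). The oblong base is empty. I'll measure them.

Run:
```python
from h import *
for name,L in [("top",[("slide",(355,189),50),("sqbox",(435,255),58)]),("scene",[("slide",(243,258),50),("sqbox",(251,180),58),("pot",(359,252),63)])]:
    c,R,t=cam(name); W=world(c,R,t)
    for n,s,h in L:
        dist=np.hypot(*(np.mgrid[:480,:640]-np.array(s[::-1])[:,None,None]))
        m=(abs(W[...,2]-h)<4)&(dist<35); v,u=np.nonzero(m); print(name,n,m.sum(),"z %.1f"%np.median(W[m][:,2]),rect(ray(c,R,t,np.c_[u,v],h)))
f=c["frame"]
for n,s in [("oblong",(370,383)),("round",(359,268)),("square",(252,193))]:
    dist=np.hypot(*(np.mgrid[:480,:640]-np.array(s[::-1])[:,None,None]))
    m=((f.max(2)<(62 if n!="round" else 45))&(dist<50)&(W[...,2]>5)&(W[...,2]<14)).astype(np.uint8); k,l,st,_=cv2.connectedComponentsWithStats(m); m=l==1+np.argmax(st[1:,4])
    v,u=np.nonzero(m); print("scene",n,m.sum(),rect(ray(c,R,t,np.c_[u,v],8)))
```

```text
top slide 586 z 50.2 c=(636.6,-117.3) 84.3x33.7 ang=-0.145rad
top sqbox 575 z 58.4 c=(494.3,-288.4) 50.4x49.9 ang=-1.279rad
scene slide 558 z 49.7 c=(641.5,-113.5) 84.3x36.3 ang=-0.142rad
scene sqbox 342 z 57.5 c=(499.6,-284.2) 53.0x52.8 ang=0.285rad
scene pot 429 z 62.9 c=(463.4,39.5) 52.0x51.3 ang=0.868rad
scene oblong 2551 c=(620.5,241.8) 127.0x69.5 ang=0.138rad
scene round 829 c=(463.9,40.9) 100.5x92.3 ang=-0.794rad
scene square 617 c=(497.2,-286.3) 102.5x100.4 ang=0.281rad
```

```bash
python3 -m creep '{"linear":[[-1.75,2.85,0],[-1.75,2.85,0],[-1.75,2.85,0],[-1.75,2.85,0],[-1.75,2.85,0],[-1.75,2.85,0],[-1.5,2.4,0],[0,0,0]],"dr":[[0,0,0],[0,0,0],[0,0,0],[0,0,0],[0,0,0],[0,0,0],[0,0,-0.012],[0,0,0]],"fingers":[1,1,1,1,1,1,1,1]}'; python3 g.py 639 -117 120 -1.716
python3 - <<'E'
from h import *
c=ctrl.camera("wrist"); cv2.imwrite("pics/w7.png",c["frame"][:,:,::-1])
E
```

```text
t: 17.82
position: [640.3, -116.3, 117.1]
orientation: [-2.329, -2.099, 0.016]
ft_force: [-0.8, 1.1, 0.2]
gripper_width: 85.7
t 17.82 pos [ 640.3 -116.3  117.1] phi 1.467 q6 -1.74 w 85.7 F [-0.8  1.1  0.2]
shift cm [-0.08 -0.13 -0.29] dr [-0.011  0.004  0.041] minrows 0.3
```

View pics/w7.png

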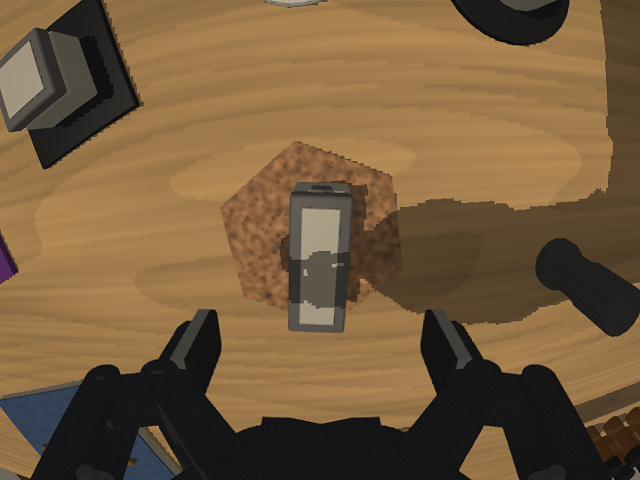

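The slide box is centred between the pads (columns 288–352), turned by about the 0.04 rad already computed. I'll correct that and descend.

```bash
python3 -m creep '{"linear":[[-0.05,-0.1,1],[0,0,1.7],[0,0,1.7],[0,0,1.6],[0,0,1],[0,0,0.3],[0,0,0]],"dr":[[-0.01,0,0.04],[0,0,0],[0,0,0],[0,0,0],[0,0,0],[0,0,0],[0,0,0]],"fingers":[1,1,1,1,1,1,1]}'; python3 g.py 639 -117 39 -1.716
```

```text
t: 18.45
position: [634.0, -113.5, 38.2]
orientation: [-2.36, -2.068, 0.011]
ft_force: [-0.5, -0.0, 0.8]
gripper_width: 85.5
t 18.45 pos [ 634.  -113.5   38.2] phi 1.439 q6 -1.77 w 85.5 F [-0.5 -0.   0.8]
shift cm [-0.28  0.54 -0.08] dr [-0.008  0.003  0.014] minrows 0.1
```

```bash
python3 -m creep '{"linear":[[-0.3,0.5,-0.1],[0,0.1,0],[0,0,0],[0,0,0],[0,0,0],[0,0,0],[0,0,0],[0,0,0],[0,0,0]],"dr":[[-0.008,0,0.013],[0,0,0],[0,0,0],[0,0,0],[0,0,0],[0,0,0],[0,0,0],[0,0,0],[0,0,0]],"fingers":[1,1,0,0,0,0,0,0,0]}'; python3 g.py 639 -117 40 -1.716
```

```text
t: 19.2
position: [642.7, -117.4, 44.5]
orientation: [2.368, 2.051, 0.006]
ft_force: [-0.6, 0.5, -0.1]
gripper_width: 33.0
t 19.20 pos [ 642.7 -117.4   44.5] phi 1.428 q6 -1.78 w 33.0 F [-0.6  0.5 -0.1]
shift cm [-0.01 -0.37  0.44] dr [0.009 0.002 0.002] minrows 0.1
```

Carrying straight across would pass over the viewer, so I'll lift high (box bottom above 120 mm) and swing nearer the robot.

```bash
python3 -m creep '{"linear":[[0,0,-2.5],[0,0,-2.5],[0,0,-2.5],[0,-1.5,-2.5],[0,-2,-1.5],[0,-2,0],[0,-1,0],[0,0,0]],"dr":[[0.008,0,0],[0,0,0],[0,0,-0.09],[0,0,-0.09],[0,0,-0.1],[0,0,0],[0,0,0],[0,0,0]],"fingers":[0,0,0,0,0,0,0,0]}'; python3 g.py 560 80 160 -1.436
```

```text
t: 19.87
position: [573.4, -121.0, 160.6]
orientation: [-2.045, -2.377, 0.01]
ft_force: [0.1, -0.1, -0.6]
gripper_width: 32.6
t 19.87 pos [ 573.4 -121.   160.6] phi 1.721 q6 -1.48 w 32.6 F [ 0.1 -0.1 -0.6]
shift cm [20.08  1.67  0.05] dr [-0.009 -0.     0.015] minrows 4.8
```

```bash
python3 -m creep '{"linear":[[3.3,0.3,0],[3.3,0.3,0],[3.3,0.3,0],[3.3,0.3,0],[3.3,0.3,0],[3.3,0.4,0],[3.3,1.2,0],[3.3,1.9,0],[3.3,2.2,0],[3.3,2.4,0],[1.5,2,0],[0,0,0]],"dr":[[-0.009,0,0],[0,0,0],[0,0,0],[0,0,0],[0,0,0],[0,0,0],[0,0,0],[0,0,0],[0,0,0],[0,0,0],[0,0,0],[0,0,0]],"fingers":[0,0,0,0,0,0,0,0,0,0,0,0]}'; python3 g.py 622.5 240.7 120 -1.436
```

```text
t: 20.87
position: [639.4, 252.6, 148.6]
orientation: [-2.058, -2.365, 0.019]
ft_force: [-1.0, -0.7, -1.7]
gripper_width: 33.1
t 20.87 pos [639.4 252.6 148.6] phi 1.709 q6 -2.03 w 33.1 F [-1.  -0.7 -1.7]
shift cm [-0.94 -1.8   2.88] dr [-0.013  0.003  0.004] minrows 0.8
```

```bash
python3 -m creep '{"linear":[[-0.9,-1.6,1.2],[0,0,1.8],[0,0,1.8],[0,0,1.8],[0,0,1.6],[0,0,1],[0,0,0]],"dr":[[-0.012,0,0],[0,0,0],[0,0,0],[0,0,0],[0,0,0],[0,0,0],[0,0,0]],"fingers":[0,0,0,0,0,0,0]}'; python3 g.py 622.5 240.7 50 -1.436
python3 - <<'E'
from h import *
c=ctrl.camera("wrist"); cv2.imwrite("pics/w8.png",c["frame"][:,:,::-1])
E
```

```text
t: 21.45
position: [625.3, 243.1, 47.2]
orientation: [2.061, 2.369, -0.014]
ft_force: [-4.0, 0.3, 13.4]
gripper_width: 32.4
t 21.45 pos [625.3 243.1  47.2] phi 1.710 q6 -2.04 w 32.4 F [-4.   0.3 13.4]
shift cm [-0.2  -0.31 -0.28] dr [-0.006  0.007  0.004] minrows 0.1
```

View pics/w8.png

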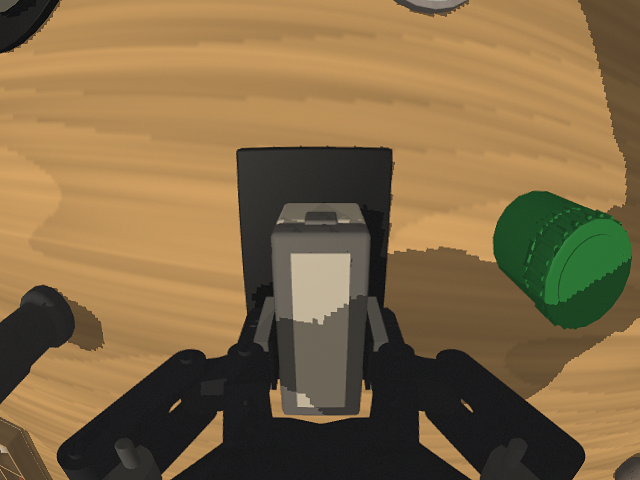

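The slide box touches the base lightly (13 N) and is parallel to it (base's far edge is columns 237–393). I'll lift slightly, shift 2–3 mm, and set it down.

```bash
python3 -m creep '{"linear":[[0,0,-0.4],[-0.2,-0.2,0],[0,0,0]],"dr":[[0,0,0],[0,0,0],[0,0,0]],"fingers":[0,0,0]}'; python3 g.py 622.5 240.7 48.5 -1.436
```

```text
t: 21.75
position: [623.8, 240.6, 50.8]
orientation: [2.062, 2.368, -0.016]
ft_force: [0.3, -0.0, -0.4]
gripper_width: 33.1
t 21.75 pos [623.8 240.6  50.8] phi 1.709 q6 -2.04 w 33.1 F [ 0.3 -0.  -0.4]
shift cm [ 0.03 -0.12  0.23] dr [-0.006  0.008  0.003] minrows 0.1
```

```bash
python3 -m creep '{"linear":[[0,-0.1,0.2],[0,0,0.1],[0,0,0.1]],"dr":[[-0.006,0.008,0],[0,0,0],[0,0,0]],"fingers":[0,0,0]}'; python3 g.py 622.5 240.7 48.5 -1.436
```

```text
t: 22.0
position: [623.1, 240.3, 47.3]
orientation: [-2.064, -2.368, -0.003]
ft_force: [-3.2, -0.0, 8.4]
gripper_width: 33.1
t 22.00 pos [623.1 240.3  47.3] phi 1.708 q6 -2.03 w 33.1 F [-3.2 -0.   8.4]
shift cm [ 0.04 -0.05 -0.12] dr [ 0.001 -0.001  0.003] minrows 0.0
```

Contact at 8 N. Release, lift, and move clear for the check.

```bash
python3 -m creep '{"linear":[[0,0,0],[0,0,0],[0,0,0],[0,0,0],[0,0,0],[0,0,-2],[0,0,-2.5],[0,0,-2.5],[0,0,-2.5],[0,0,-2.5]],"dr":[[0,0,0],[0,0,0],[0,0,0],[0,0,0],[0,0,0],[0,0,0],[0,0,0],[0,0,0],[0,0,0],[0,0,0]],"fingers":[1,1,1,1,1,1,1,1,1,1]}'; python3 g.py 400 -350 230 -1.436
```

```text
t: 22.83
position: [619.3, 238.2, 163.0]
orientation: [-2.061, -2.363, 0.021]
ft_force: [0.9, 0.1, 1.0]
gripper_width: 85.4
t 22.83 pos [619.3 238.2 163. ] phi 1.707 q6 -2.03 w 85.4 F [0.9 0.1 1. ]
shift cm [-55.32 -29.8   -6.05] dr [-0.014  0.004  0.001] minrows 15.1
```

```bash
python3 -m creep '{"linear":[[-1,-3,-1.5],[-2,-3,-1.5],[-3,-2.2,-1],[-3.3,-1.9,-0.5],[-3.3,-1.9,-0.5],[-3.3,-1.9,0],[-3.3,-1.9,0],[-3.3,-1.9,0],[-3.3,-1.9,0],[-3.3,-1.9,0],[-3.3,-1.9,0],[-3.3,-1.9,0]],"dr":[[0,0,0],[0,0,0],[0,0,0],[0,0,0],[0,0,0],[0,0,0],[0,0,0],[0,0,0],[0,0,0],[0,0,0],[0,0,0],[0,0,0]],"fingers":[1,1,1,1,1,1,1,1,1,1,1,1]}'
python3 -m creep '{"linear":[[-3.3,-0.5,0],[-3.3,-0.5,0],[-3.3,-0.5,0],[-3.3,-0.5,0],[-3.3,-0.5,0],[0,0,0],[0,0,0]],"dr":[[0,0,0],[0,0,0],[0,0,0],[0,0,0],[0,0,0],[0,0,0],[0,0,0]],"fingers":[1,1,1,1,1,1,1]}'
python3 - <<'E'
from h import *
for name,L,B in [("top",[("pot",(280,265),63,"round",(283,272)),("sqbox",(435,255),58,"square",(432,259)),("slide",(193,194),54,"oblong",(195,199))],0),("scene",[("pot",(359,252),63,"round",(359,268)),("sqbox",(251,180),58,"square",(252,193)),("slide",(370,372),54,"oblong",(370,383))],0)]:
    c,R,t=cam(name); W=world(c,R,t); f=c["frame"]
    cv2.imwrite(f"pics/fin_{name}.png",f[:,:,::-1])
    for n,s,h,b,sb in L:
        dist=np.hypot(*(np.mgrid[:480,:640]-np.array(s[::-1])[:,None,None]))
        m=(abs(W[...,2]-h)<4)&(dist<40); v,u=np.nonzero(m); print(name,n,m.sum(),"z %.1f"%np.median(W[m][:,2]),rect(ray(c,R,t,np.c_[u,v],h)))
        dist=np.hypot(*(np.mgrid[:480,:640]-np.array(sb[::-1])[:,None,None]))
        m=((f.max(2)<(80 if name=="top" else 62))&(dist<50)&(W[...,2]>5)&(W[...,2]<14)).astype(np.uint8); k,l,st,_=cv2.connectedComponentsWithStats(m); m=(l>0)
        v,u=np.nonzero(m); print("    ",b,m.sum(),rect(ray(c,R,t,np.c_[u,v],8)))
E
```

```text
t: 23.83
position: [413.9, -158.3, 224.1]
orientation: [2.048, 2.377, 0.004]
ft_force: [0.5, -0.5, 0.6]
gripper_width: 85.5
t: 24.42
position: [407.2, -339.5, 225.8]
orientation: [2.054, 2.366, 0.005]
ft_force: [0.6, 1.2, -0.0]
gripper_width: 85.5
top pot 502 z 63.2 c=(458.4,36.2) 51.6x51.0 ang=1.053rad
     round 1169 c=(464.6,17.8) 137.4x102.7 ang=-1.093rad
top sqbox 0 z nan c=(0.0,0.0) 0.0x0.0 ang=0.000rad
     square 12 c=(500.8,-227.0) 55.6x4.2 ang=-0.251rad
top slide 597 z 54.1 c=(616.3,239.0) 85.3x35.0 ang=0.143rad
     oblong 759 c=(612.5,270.1) 133.5x125.2 ang=-1.436rad
scene pot 427 z 62.8 c=(463.6,40.5) 53.3x51.1 ang=1.477rad
     round 867 c=(445.1,31.8) 131.4x120.7 ang=-0.242rad
scene sqbox 340 z 57.5 c=(499.6,-284.2) 53.0x52.8 ang=0.285rad
     square 664 c=(461.3,-285.9) 185.2x179.1 ang=0.745rad
scene slide 913 z 54.1 c=(621.5,243.1) 84.9x34.5 ang=0.137rad
     oblong 1234 c=(620.5,241.6) 127.1x69.8 ang=0.135rad
  return _methods._mean(a, axis=axis, dtype=dtype,
  ret = ret.dtype.type(ret / rcount)
```

View pics/fin_top.png

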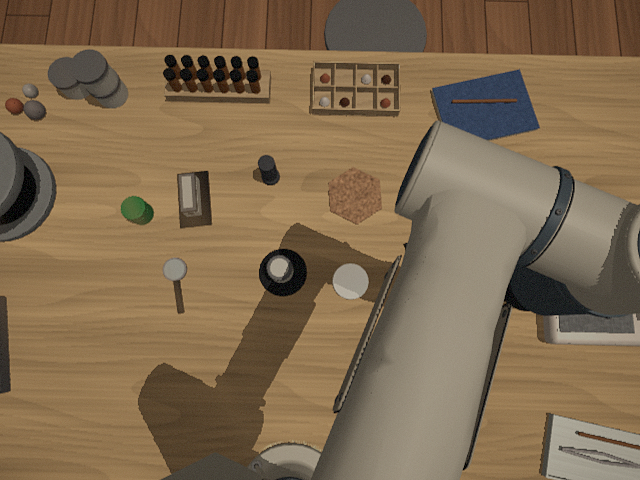

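View pics/fin_scene.png

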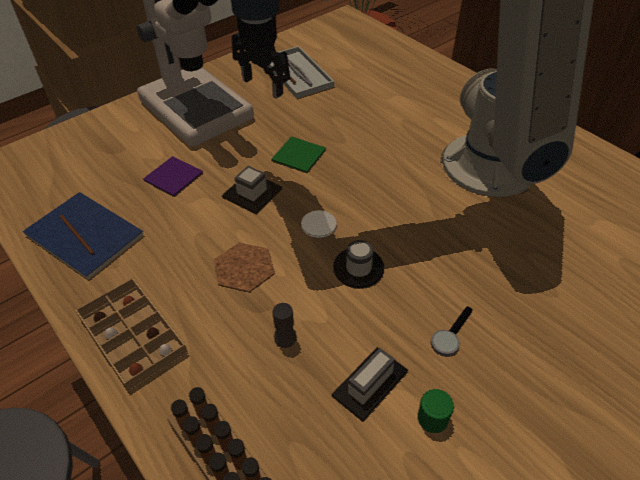

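The final views show all three containers upright on their own bases and the arm clear. Top-view offsets against the bases' start-of-job positions are about 2.5 mm for the pot and 1 mm for the slide box. The square box was about 1.3 mm off in the earlier top view. The viewer (268,170), dish lid (350,281) and loupe (176,285) are where they were.

Run:
```python
from plant import ctrl
s=ctrl.observe(); print(s["t"],s["gripper_width"],s["ft_force"]); print(ctrl.finish_job())
```

```text
24.5167 85.53235664324657 [ 0.20078637 -0.28648897  0.09162804]
the job is handed in; nothing more can be done
None
```

All three containers are on their own black bases, and I handed the job in at about 24.5 s with the gripper open and clear. I parked the slide box on the mat, moved the square box to the square base and the pot to the round base, then put the slide box on the oblong base.

**Position:** in the last camera checks the pot was about 2.5 mm off centre, the slide box about 1 mm (2 mm from the scene camera) and the square box about 1.3 mm. Both boxes were square to their bases within about 0.01 rad. Lid heights were 63, 54 and 58 mm, as expected for upright containers resting on the bases.

**Bystanders:** the viewer, dish lid and hand lens look unmoved by eye in both final views; I did not re-measure their positions.

**Checks that failed or disagreed:**
- The top and scene cameras differ by a constant 4–5 mm or so in x and 4 mm in y. I took the average for reaching, and compared each container with its base within one camera.
- The arm hid the square box in the last top view. Its offset is from a top view taken earlier; the last scene view gave the same reading as that one.
- The last automatic outlines of the round and square bases, and of the oblong base from above, were spoiled by shadow. I compared those against outlines measured earlier in the job.
- The slide box's first contact with its base was about 13 N on the wrist, so I lifted it slightly, re-centred it and set it down again at about 8 N.

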